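# Glaze stock-take: weigh the tubs by feel and hang their test tiles

### The job

Do the glaze stock-take: the sealed tubs look alike however full they are, so only lifting tells what each weighs. Stand every tub that weighs less than 350 g upright on the orange-outlined refill board and hang the test tile of its colour over the orange rail; leave every heavier tub standing on the bench top itself and hang the test tile of its colour over the white rail. Leave a tile whose tub is not there where it is, and do not disturb the jar, mugs, bottle, brush and rib.

Things in the scene. Friction and masses are not known exactly. Their poses are not given: they have to be found in the camera images.
- tub_red: sealed white plastic glaze tub with red lid and red band, 80 mm tall: a cylinder 62 mm in diameter above a foot 72 mm in diameter and 12 mm high, bottom-heavy; origin at the centre of its underside, z up its axis. Its weight is anything from 140 to 630 g and cannot be seen. May be absent (three or four of the five tubs are there)
- tub_yellow: sealed white plastic glaze tub with yellow lid and yellow band, 80 mm tall: a cylinder 62 mm in diameter above a foot 72 mm in diameter and 12 mm high, bottom-heavy; origin at the centre of its underside, z up its axis. Its weight is anything from 140 to 630 g and cannot be seen. May be absent (three or four of the five tubs are there)
- tub_green: sealed white plastic glaze tub with green lid and green band, 80 mm tall: a cylinder 62 mm in diameter above a foot 72 mm in diameter and 12 mm high, bottom-heavy; origin at the centre of its underside, z up its axis. Its weight is anything from 140 to 630 g and cannot be seen. May be absent (three or four of the five tubs are there)
- tub_blue: sealed white plastic glaze tub with blue lid and blue band, 80 mm tall: a cylinder 62 mm in diameter above a foot 72 mm in diameter and 12 mm high, bottom-heavy; origin at the centre of its underside, z up its axis. Its weight is anything from 140 to 630 g and cannot be seen. May be absent (three or four of the five tubs are there)
- tub_black: sealed white plastic glaze tub with black lid and black band, 80 mm tall: a cylinder 62 mm in diameter above a foot 72 mm in diameter and 12 mm high, bottom-heavy; origin at the centre of its underside, z up its axis. Its weight is anything from 140 to 630 g and cannot be seen. May be absent (three or four of the five tubs are there)
- tile_red: red glazed test tile with terracotta feet, a rigid arch (upside-down U) standing on its two legs on the tile bat: 46 mm over the legs along its x, 45 mm wide along its y, 90 mm tall, walls 6 mm, so the gap between the legs is 34 mm wide and 84 mm high and open along y; 120 g; origin at floor level midway between the feet, z up. Grip it across the outside of the legs (along its x) near the top
- tile_yellow: yellow glazed test tile with terracotta feet, a rigid arch (upside-down U) standing on its two legs on the tile bat: 46 mm over the legs along its x, 45 mm wide along its y, 90 mm tall, walls 6 mm, so the gap between the legs is 34 mm wide and 84 mm high and open along y; 120 g; origin at floor level midway between the feet, z up. Grip it across the outside of the legs (along its x) near the top
- tile_green: green glazed test tile with terracotta feet, a rigid arch (upside-down U) standing on its two legs on the tile bat: 46 mm over the legs along its x, 45 mm wide along its y, 90 mm tall, walls 6 mm, so the gap between the legs is 34 mm wide and 84 mm high and open along y; 120 g; origin at floor level midway between the feet, z up. Grip it across the outside of the legs (along its x) near the top
- tile_blue: blue glazed test tile with terracotta feet, a rigid arch (upside-down U) standing on its two legs on the tile bat: 46 mm over the legs along its x, 45 mm wide along its y, 90 mm tall, walls 6 mm, so the gap between the legs is 34 mm wide and 84 mm high and open along y; 120 g; origin at floor level midway between the feet, z up. Grip it across the outside of the legs (along its x) near the top
- tile_black: black glazed test tile with terracotta feet, a rigid arch (upside-down U) standing on its two legs on the tile bat: 46 mm over the legs along its x, 45 mm wide along its y, 90 mm tall, walls 6 mm, so the gap between the legs is 34 mm wide and 84 mm high and open along y; 120 g; origin at floor level midway between the feet, z up. Grip it across the outside of the legs (along its x) near the top
- refill_board: dark wooden board fixed on the bench with an orange outline, 220 x 220 mm, 12 mm thick; origin at the centre of its underside
- tile_bat: white laminate bat fixed on the bench, 220 x 230 mm, 12 mm thick, on which the tiles stand at first; origin at the centre of its underside. It lies on one side of the bench, the refill board on the other; they may change places
- orange_rail: the orange rail (running low): a fixed round bar of 16 mm diameter along its y, 140 mm (bar axis) above the bench, on two posts 260 mm apart centre to centre; origin on the bench below the middle of the bar. The two rails may change places
- orange_rail_mid (a point): middle of the bar axis of the orange rail; y runs along the bar, z up. 244 mm of bar lie free between the posts, room for four tiles side by side
- white_rail: the white rail (in stock): a fixed round bar of 16 mm diameter along its y, 140 mm (bar axis) above the bench, on two posts 260 mm apart centre to centre; origin on the bench below the middle of the bar. The two rails may change places
- white_rail_mid (a point): middle of the bar axis of the white rail; y runs along the bar, z up. 244 mm of bar lie free between the posts, room for four tiles side by side
- jar: bystander, not to be disturbed: terracotta lidded jar, 66 mm wide, 88 mm tall; origin at the centre of its underside
- mug_a: bystander, not to be disturbed: white mug, 76 mm wide, 85 mm tall; origin at the centre of its underside
- mug_b: bystander, not to be disturbed: blue mug, 76 mm wide, 85 mm tall; origin at the centre of its underside
- bottle: bystander, not to be disturbed: grey plastic bottle, 60 mm wide, 120 mm tall; origin at the centre of its underside
- brush: bystander, not to be disturbed: glaze brush lying flat
- rib: bystander, not to be disturbed: flat wooden rib, 50 x 90 x 12 mm; origin at the centre of its underside

How it is judged:
By the outcome, as a careful person would: the job done as asked, in the order asked, and still so for the second after the job is handed in, with the robot touching nothing.
Of tub_red, tub_yellow, tub_green, tub_blue, tub_black only 3 to 4 are there at a start; the rules pass over those that are not, and their reading is None.
At some moment in a run one of tub_red, tub_yellow, tub_green, tub_blue, tub_black may be knocked a few centimetres aside while the robot is not near it.
It also fails if it takes over 210 s, if anything falls off the work surface, if the arm or the gripper's body presses on something with over 40 N, if the wrist force passes 120 N, or if a joint passes its speed limit or range.

### The arm

A 6-joint arm with a two-finger parallel gripper is mounted at the origin on the work surface. World frame = base frame: x ahead of the robot, y to its left, z up, the work surface at z = 0. Lengths are in m, angles in rad, forces in N, time in s.
With the tool pointing down it reaches from about 0.3 to 0.875 m from the base axis. Payload 6.4 kg.
Tool frame: the origin (TCP) lies on the centre line of the jaws, within the pads' length; the fingertips stand 8 mm ahead of it and the grasp point (between the pads) lies 11 mm behind it; z points along the fingers, y is the line along which they close (so a half turn about z gives the same grasp; the last joint's range is limited). The gripper opens to 85 mm and grips with 20 to 120 N. Pads are 22 mm wide; open, the fingers measure 114 mm over their backs; the gripper's body (76 mm by 85 mm) begins 54 mm behind the grasp point. The pads swing forward as they close: fully open they stand 13 mm farther back than shut.
Start: joints at [-1.394, 0.181, 1.607, -0, 1.354, -0.206], TCP at [0.215, -0.533, 0.239] pointing down, gripper open.
Joint ranges: [-2.99, 2.99], [-0.89, 2.07], [0.3, 2.58], [-1.14, 4.28], [0, 2.63], [-3.12, 3.12]. Speed limits (rad/s): [2.57, 2.57, 3.01, 3.14, 3.14, 3.14].

### API

Orientations are given as a unit quaternion [w, x, y, z].
In Python, from bench import ctrl gives the robot as it stands.
- The arm moves only by the shell command python3 -m handwheel 'ROWS' [OPENING]. ROWS is JSON, a list that holds one entry, the list of rows, each a list of 4 numbers: the shift along the tool's x, y, z each as a share of 20 cm, from -1 to 1, then the turn about the tool's z as a share of 1.5 rad, from -1 to 1. In form: [[[x, y, z, twist], ...]]. A call has 1 to 10 rows; each row is the pose to reach, as a shift and turn from the pose commanded when the call began, along the tool's axes at that moment; what a row does not reach only later rows make up. A row lasts 1/8 s, in which the tool goes at most 62.5 mm and 10.7 degrees, less where a joint would pass 70% of its speed; a pose out of reach is approached as far as the arm can. A call with a number of a shift or a turn outside -1 to 1 is refused whole. A call with a gripper value outside its range is refused whole. OPENING is the finger opening in mm, from 0 to 85.4, set as the call begins (- or left out, the last holds). The fingers move at their own pace and stop on an object; the grip force is fixed at half the most. Time passes only in rows, so rows that repeat a pose let the fingers close. It gives the time, the measured TCP pose, the force, the opening and the grip force at its end, in the units of the state.
- ctrl.get_obs(): the state, without advancing time (a new reading comes with each control period).
- ctrl.camera(name): name is "scene" or "side" or "wrist"; returns a dict with "color" (420x560x3 uint8, red, green, blue), "range_z" (420x560 float32, m along the optical axis (not along the pixel's ray), 0 where there is no reading), "K" (3x3 intrinsics, pixels), "distortion" ([k1, k2, p1, p2, k3] as OpenCV has them; the pictures are not rectified), "pose" (4x4, takes a point from camera to world coordinates); the wrist camera has in their place "T_tool_cam" (4x4, takes a point from camera to tool coordinates, whose origin is the TCP and whose axes are the flange's). Camera axes: x right, y down, z forward; pixel columns grow to the right and rows downward; lengths in m; the calibration is good to about 2 mm. A picture is of the moment at which its call begins: read the wrist's pose just before it.
- ctrl.hand_in(): hands the job in; it is judged then, once.
The state is a dict: "time_s": time; "q": joint angles; "dq": joint speeds; "joint_efforts": joint torques, N m; "eef_pos": TCP position; "eef_rot": TCP orientation; "wrist_force": force on the tool from outside, world axes, zero at the start; "torque": the same for the moment, N m; "opening": opening from 0.0 (shut) to 1.0 (fully open); "grasp_force": force on a finger pad.
Only numpy, scipy, OpenCV 4.12 (cv2) and the standard library are available. Lean on these libraries where they do the work, as an engineer would, in place of code of your own. Each camera call takes 0.05 s, during which the arm holds its last target. There are 200 camera calls.

## Working session

There is one attempt and no reset: what is moved stays moved. The work goes in short steps, Python scripts to look and compute and a shell command to move; the robot and the scene stay as the last step left them, time stands still between calls to the robot, and variables do not carry over. Pictures are saved under pics/ and viewed, at most 14 in all, crops included, and the job is handed in when it is done.

```bash
ls; mkdir -p pics; python3 - <<'E'
from bench import ctrl
import cv2,numpy as np
o=ctrl.get_obs();print({k:np.round(v,3).tolist() for k,v in o.items()})
for n in("scene","side"):
    c=ctrl.camera(n);cv2.imwrite(f"pics/{n}0.png",c["color"][:,:,::-1]);np.savez(f"{n}0.npz",**c)
    print(n,c["K"].tolist(),c["distortion"],np.round(c["pose"],3).tolist())
c=ctrl.camera("wrist");print(np.round(c["T_tool_cam"],3).tolist())
E
```

```text
pics
{'time_s': 0.0, 'q': [-1.394, 0.182, 1.608, -0.0, 1.354, -0.206], 'dq': [-0.0, -0.002, -0.0, 0.0, 0.001, 0.0], 'joint_efforts': [0.0, -44.487, -35.134, -0.0, 0.009, 0.0], 'eef_pos': [0.215, -0.533, 0.238], 'eef_rot': [-0.001, 0.982, 0.19, 0.0], 'wrist_force': [0.203, -0.555, 0.532], 'torque': [-0.016, 0.008, -0.028], 'grasp_force': 0.0, 'opening': 1.0}
scene [[535.073217828199, 0.0, 281.9893520920422], [0.0, 535.073217828199, 212.39548455223564], [0.0, 0.0, 1.0]] [-0.19218581  0.          0.          0.          0.        ] [[-0.078, 0.693, -0.717, 1.729], [0.997, 0.05, -0.06, 0.108], [-0.006, -0.72, -0.694, 1.216], [0.0, 0.0, 0.0, 1.0]]
side [[390.5568637973438, 0.0, 276.5791998422123], [0.0, 390.5568637973438, 213.49407224327476], [0.0, 0.0, 1.0]] [0.03642328 0.         0.         0.         0.        ] [[-0.848, -0.325, 0.419, 0.149], [-0.53, 0.52, -0.67, 0.748], [0.0, -0.79, -0.613, 0.77], [0.0, 0.0, 0.0, 1.0]]
[[0.0, -0.947, -0.322, 0.082], [1.0, 0.0, 0.0, 0.0], [-0.0, -0.322, 0.947, -0.135], [0.0, 0.0, 0.0, 1.0]]
```

View pics/scene0.png

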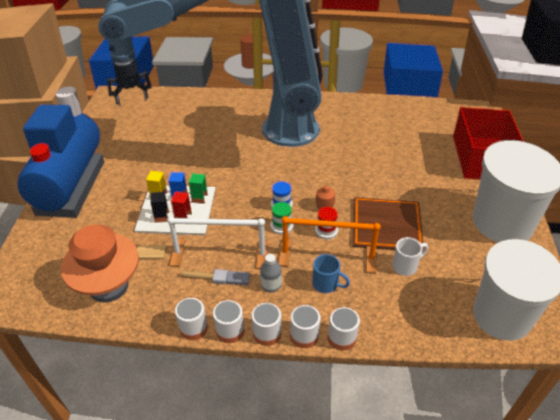

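View pics/side0.png

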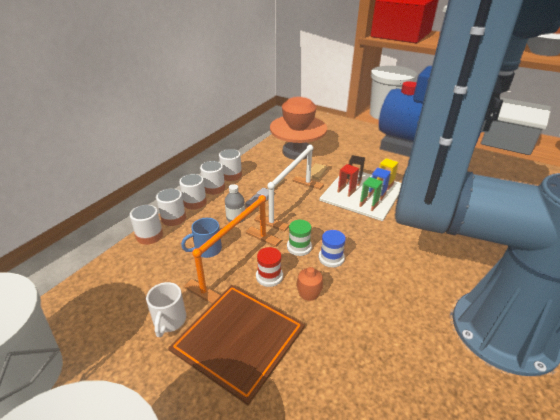

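Scene view: blue tub at (282,195), green (282,216), red (328,221), jar (325,198). The tile bat is at (177,208) with five tiles, the refill board at (388,222), the white rail from (173,225) to (263,228) and the orange rail from (286,225) to (376,230). No yellow or black tub is visible. Next I measure from range and colour.

```bash
cat > h.py <<'E'
import cv2,numpy as np
from bench import ctrl
from scipy.spatial.transform import Rotation as R
def cloud(c,pose=None):
    P=c["pose"] if pose is None else pose
    h,w=c["range_z"].shape
    u,v=np.meshgrid(np.arange(w),np.arange(h))
    n=cv2.undistortPoints(np.stack([u,v],-1).reshape(-1,1,2).astype(float),c["K"],np.asarray(c["distortion"],float)).reshape(h,w,2)
    z=c["range_z"];p=np.dstack([n[...,0]*z,n[...,1]*z,z])
    return p@P[:3,:3].T+P[:3,3]
def masks(c):
    hsv=cv2.cvtColor(c["color"],cv2.COLOR_RGB2HSV);H,S,V=[hsv[...,i].astype(int) for i in range(3)]
    s=(S>150)&(V>60)
    return dict(red=s&((H<5)|(H>174)),yellow=s&(H>22)&(H<35)&(S>180),green=s&(H>45)&(H<85),blue=s&(H>100)&(H<130)&(V>100),
      orange=s&(H>6)&(H<18)&(V>190)&(S>200),black=(V<45),white=(S<40)&(V>150))
def wristpose(c,o):
    T=np.eye(4);q=o["eef_rot"];T[:3,:3]=R.from_quat([q[1],q[2],q[3],q[0]]).as_matrix();T[:3,3]=o["eef_pos"]
    return T@c["T_tool_cam"]
def tip(): # tool-frame axes in world
    o=ctrl.get_obs();q=o["eef_rot"];return np.array(o["eef_pos"]),R.from_quat([q[1],q[2],q[3],q[0]]).as_matrix()
E
python3 - <<'E'
from h import *
for n in("scene","side"):
    c=dict(np.load(n+"0.npz"));X=cloud(c);M=masks(c)
    ok=(c["range_z"]>0)&(X[...,0]>.2)&(X[...,0]<.95)&(abs(X[...,1])<.5)&(X[...,2]>-.01)&(X[...,2]<.2)
    print(n)
    for k,m in M.items():
        k_,l,st,ce=cv2.connectedComponentsWithStats((m&ok).astype(np.uint8))
        for i in range(1,k_):
            if st[i,4]<25: continue
            p=X[l==i];t=np.percentile(p[:,2],97)
            tp=p[p[:,2]>t-.008]; mm=(tp.min(0)+tp.max(0))/2
            a=cv2.minAreaRect((tp[:,:2]*1000).astype(np.float32))
            print(k,st[i,4],"px",ce[i].round(),"topz",t.round(3),"mid",mm[:2].round(3),"ext",np.ptp(tp,0)[:2].round(3),"rect",np.round(a[0]),np.round(a[1]),round(a[2]))
# bystanders/occupancy heightmap, high areas
E
```

```text
scene
red 365 px [180. 204.] topz 0.108 mid [ 0.538 -0.312] ext [0.053 0.048] rect [ 538. -312.] [48. 53.] 89
red 208 px [327. 213.] topz 0.086 mid [0.551 0.149] ext [0.061 0.052] rect [550. 149.] [58. 55.] 10
red 48 px [326. 229.] topz 0.046 mid [0.574 0.147] ext [0.012 0.043] rect [575. 147.] [43. 11.] 87
yellow 311 px [155. 181.] topz 0.108 mid [ 0.464 -0.417] ext [0.107 0.047] rect [ 464. -418.] [ 47. 107.] 89
green 305 px [197. 185.] topz 0.107 mid [ 0.443 -0.275] ext [0.046 0.045] rect [ 444. -275.] [45. 46.] 88
green 223 px [281. 209.] topz 0.086 mid [0.539 0.007] ext [0.065 0.054] rect [539.   5.] [61. 53.] 16
blue 251 px [177. 182.] topz 0.107 mid [ 0.438 -0.343] ext [0.05  0.044] rect [ 438. -344.] [49. 45.] 2
blue 201 px [281. 189.] topz 0.085 mid [ 0.443 -0.002] ext [0.062 0.053] rect [443.  -3.] [56. 56.] 75
orange 473 px [334. 222.] topz 0.152 mid [0.657 0.158] ext [0.024 0.276] rect [657. 158.] [276.  20.] 89
orange 32 px [359. 239.] topz 0.016 mid [0.579 0.259] ext [0.057 0.04 ] rect [585. 250.] [65. 29.] 37
black 277 px [159. 205.] topz 0.106 mid [ 0.541 -0.38 ] ext 
[... 2856 characters left out ...]
 [298. 239.] topz 0.063 mid [0.53  0.027] ext [0.044 0.022] rect [527.  31.] [47. 13.] 22
white 166 px [298. 250.] topz 0.024 mid [0.532 0.021] ext [0.051 0.035] rect [527.  26.] [57. 22.] 26
white 95 px [331. 250.] topz 0.063 mid [0.435 0.019] ext [0.051 0.024] rect [433.  22.] [53. 19.] 12
white 188 px [330. 261.] topz 0.024 mid [0.435 0.015] ext [0.052 0.031] rect [431.  19.] [56. 21.] 20
white 72 px [268. 269.] topz 0.064 mid [0.539 0.169] ext [0.042 0.026] rect [536. 171.] [46. 13.] 25
white 180 px [268. 280.] topz 0.022 mid [0.544 0.156] ext [0.064 0.054] rect [539. 162.] [68. 36.] 32
white 1001 px [165. 307.] topz 0.086 mid [0.674 0.388] ext [0.076 0.076] rect [675. 388.] [74. 76.] 72
```

The side view agrees to within 2 mm on z. Positions:

| Thing | Position (m) |
|---|---|
| blue tub | (.438, 0) |
| green tub | (.535, .005) |
| red tub | (.546, .151) |
| refill board | (.504, .342) |
| white rail | (.668, -.168) |
| orange rail | (.651, .16) |

Tiles stand at a height of 0.102 as expected. I'll move over the bat and level the yaw first.

```bash
cat >> h.py <<'E'
def go(x,y,z,yaw=None,say=True):
    p,A=tip();d=A.T@(np.array([x,y,z])-p)
    cur=np.degrees(np.arctan2(A[1,0],A[0,0]));t=0
    if yaw is not None: t=-np.radians((yaw-cur+180)%360-180)
    print("pos",p.round(4),"yaw",cur.round(2),"shares",(d/.2).round(4),"twist",round(t/1.5,4));
def weigh(n=12):
    f=[]
    for _ in range(n): f.append(ctrl.get_obs()["wrist_force"]); ctrl.camera("wrist")
    f=np.array(f);print("F",f.mean(0).round(3),"sd",f.std(0).round(3),"op",round(float(ctrl.get_obs()["opening"]),3))
E
python3 -m handwheel '[[[0.3,0,-0.15,0.12],[0.6,-0.1,-0.3,0.24],[0.9,-0.2,-0.3,0.255],[1,-0.25,-0.3,0.255],[1,-0.25,-0.3,0.255],[1,-0.25,-0.3,0.255]]]'
python3 -c "
from h import *
go(.5,-.34,.3,0)"
```

```text
time_s: 0.9
eef_pos: [0.3813, -0.4125, 0.299]
eef_rot: [-0.0, 1.0, 0.0, -0.0]
wrist_force: [0.3, 0.4, -0.2]
opening: 1.0
grasp_force: 0.0
pos [ 0.3813 -0.4125  0.299 ] yaw 0.03 shares [ 0.5939 -0.3623 -0.0054] twist 0.0003
```

```bash

python3 -m handwheel '[[[0.3,-0.18,0,0],[0.594,-0.362,0,0],[0.594,-0.362,0,0],[0.594,-0.362,0,0],[0.594,-0.362,0,0]]]'
cat >> h.py <<'E'
def wlook(fn=None,zmin=.03,zmax=.17):
    o=ctrl.get_obs();c=ctrl.camera("wrist");X=cloud(c,wristpose(c,o));M=masks(c)
    if fn: cv2.imwrite(fn,c["color"][:,:,::-1])
    ok=(c["range_z"]>0)&(X[...,2]>zmin)&(X[...,2]<zmax)
    for k in M:
        n,l,st,ce=cv2.connectedComponentsWithStats((M[k]&ok).astype(np.uint8))
        for i in range(1,n):
            if st[i,4]<300: continue
            p=X[l==i];t=np.percentile(p[:,2],95);tp=p[p[:,2]>t-.006];a=cv2.minAreaRect((tp[:,:2]*1000).astype(np.float32))
            print(k,st[i,4],"px",ce[i].round(),"topz",t.round(3),"rect",np.round(a[0],1),np.round(a[1],1),round(a[2],1))
E
python3 -c "
from h import *
wlook('pics/w1.png')"
```

```text
time_s: 1.52
eef_pos: [0.499, -0.3412, 0.299]
eef_rot: [0.0, 1.0, -0.001, -0.0]
wrist_force: [-0.5, 0.9, -0.3]
opening: 1.0
grasp_force: 0.0
red 1707 px [254. 151.] topz 0.103 rect [ 531.6 -313.1] [43.1 45.3] 83.5
yellow 814 px [348. 237.] topz 0.103 rect [ 435.2 -419. ] [44.5 45.7] 83.2
green 565 px [  7. 152.] topz 0.081 rect [531.2 -14.9] [19.9 53. ] 74.2
green 1673 px [228. 225.] topz 0.103 rect [ 437.9 -277.5] [43.9 45.4] 86.5
blue 1437 px [ 20. 224.] topz 0.081 rect [437.3  -4.8] [55.1 59.8] 71.8
blue 1199 px [283. 233.] topz 0.103 rect [ 435.2 -345.7] [45.8 41.9] 0.5
black 1543 px [316. 146.] topz 0.103 rect [ 535.3 -382.4] [44.2 43. ] 10.7
black 508 px [553. 224.] topz 0.116 rect [ 437.4 -671.9] [27.9  4.1] 3.8
black 3807 px [539. 317.] topz 0.151 rect [ 300.  -673.5] [101.3   6.6] 1.3
white 1153 px [58.  4.] topz 0.149 rect [ 662.7 -175.9] [145.4   9.1] 89.1
```

View pics/w1.png

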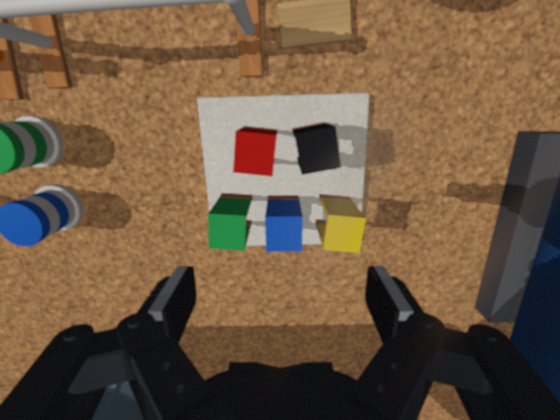

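Wrist view: the tiles are upright (red (254,151), green (228,225), blue (283,233)) with yaws of about -6.5°, -3.5° and 0°. Now to the tubs.

```bash

python3 -m handwheel '[[[0,-0.3,0,0],[0,-0.6,0,0],[0,-0.9,0,0],[0,-1,0,0],[0,-1,0,0]]]' >/dev/null
python3 -m handwheel '[[[0,-0.3,0,0],[0,-0.6,0,0],[0,-0.9,0,0],[0,-1,0,0],[0,-1,0,0],[0,-1,0,0]]]'
python3 -c "
from h import *
weigh(5)
wlook('pics/w2.png',zmin=.01)"
```

```text
time_s: 2.95
eef_pos: [0.5008, 0.0583, 0.2992]
eef_rot: [0.0, 1.0, -0.001, -0.0]
wrist_force: [0.0, -0.1, 0.0]
opening: 1.001
grasp_force: 0.0
F [-0.177  0.033  0.366] sd [0.163 0.563 0.474] op 1.004
red 2135 px [203. 138.] topz 0.081 rect [546.4 147.9] [59.4 58.6] 87.9
green 1849 px [323. 146.] topz 0.081 rect [537.7   9.9] [52.9 57.8] 59.7
green 537 px [550. 235.] topz 0.103 rect [ 435.2 -269.6] [45.7 35.7] 9.9
blue 843 px [318. 222.] topz 0.081 rect [441.8  11.8] [33.3 56.3] 71.7
orange 3885 px [178.  21.] topz 0.15 rect [650.6 149.2] [254.9  13.7] 88.8
orange 412 px [ 98. 105.] topz 0.014 rect [588.9 315.3] [220.8  94.3] 59.0
white 2532 px [461.   7.] topz 0.152 rect [ 660.8 -105.1] [ 14.7 148.4] 0.9
white 5819 px [520. 143.] topz 0.013 rect [ 529.7 -289.3] [128.7 118.8] 2.4
white 304 px [305. 130.] topz 0.014 rect [547.5  21.5] [32.3 69.4] 51.5
white 1590 px [493. 226.] topz 0.014 rect [ 410.3 -279.1] [71.8 91.9] 0.1
```

View pics/w2.png

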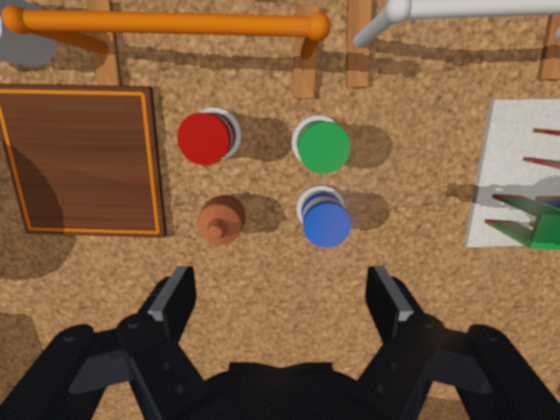

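Wrist view: red lid (203,138), jar (220,220), green (323,146), blue (327,222), board corner (150,90), both rails at the top. Red goes first: descend and grip along y.

```bash

python3 -m handwheel '[[[0.1,-0.227,0,0],[0.227,-0.454,0,0],[0.227,-0.454,0.3,0],[0.227,-0.454,0.6,0],[0.227,-0.454,0.85,0],[0.227,-0.454,1,0],[0.227,-0.454,1,0]]]' >/dev/null
python3 -m handwheel '[[[0,0,0.15,0],[0,0,0.32,0],[0,0,0.32,0],[0,0,0.32,0]]]'
python3 -m handwheel '[[[0,0,0,0],[0,0,0,0],[0,0,0,0],[0,0,0,0],[0,0,0,0],[0,0,0,0]]]' 40
```

```text
time_s: 4.62
eef_pos: [0.5473, 0.151, 0.0375]
eef_rot: [-0.0, 1.0, 0.0, 0.002]
wrist_force: [-0.3, -0.3, 1.0]
opening: 0.999
grasp_force: 0.0
time_s: 5.38
eef_pos: [0.5474, 0.151, 0.0376]
eef_rot: [-0.0, 1.0, 0.0, 0.002]
wrist_force: [-1.4, -0.8, 7.1]
opening: 0.715
grasp_force: 65.0
```

```bash

python3 -m handwheel '[[[0,0,-0.1,0],[0,0,-0.25,0],[0,0,-0.4,0],[0,0,-0.5,0],[0,0,-0.5,0],[0,0,-0.5,0],[0,0,-0.5,0],[0,0,-0.5,0],[0,0,-0.5,0]]]'
python3 -c "
from h import *
weigh(12)"
```

```text
time_s: 6.5
eef_pos: [0.5454, 0.1509, 0.1347]
eef_rot: [0.0, 1.0, 0.0, -0.001]
wrist_force: [-0.5, -0.1, -2.1]
opening: 0.711
grasp_force: 65.4
F [-0.136 -0.066 -1.564] sd [0.605 0.288 0.362] op 0.714
```

Red weighs about 1.6–1.9 N, so roughly 170 g and light. It goes to the board at (.55,.395).

```bash

python3 -m handwheel '[[[0,-0.1,0,0],[0,-0.25,0,0],[0,-0.45,0,0],[0,-0.6,0,0],[0,-0.7,0,0],[0,-0.7,0,0]]]' >/dev/null
python3 -m handwheel '[[[0.02,-0.15,0,0],[0.02,-0.35,0,0],[0.02,-0.48,0,0],[0.02,-0.52,0,0],[0.02,-0.52,0.1,0],[0.02,-0.52,0.2,0],[0.02,-0.52,0.3,0],[0.02,-0.52,0.38,0],[0.02,-0.52,0.4,0],[0.02,-0.52,0.4,0]]]'
python3 -c "
from h import *
go(.55,.395,.05,0)"
```

```text
time_s: 9.1
eef_pos: [0.5497, 0.3949, 0.0551]
eef_rot: [0.0, 1.0, 0.0, -0.0]
wrist_force: [-0.1, -0.0, -1.1]
opening: 0.716
grasp_force: 65.8
pos [0.5497 0.3949 0.0551] yaw 0.01 shares [ 0.0016 -0.0004  0.0256] twist 0.0002
```

Lower the last 5 mm, release and retreat, then go toward green.

```bash

python3 -m handwheel '[[[0,0,0.01,0],[0,0,0.018,0],[0,0,0.024,0],[0,0,0.027,0],[0,0,0.027,0]]]'
python3 -m handwheel '[[[0,0,0,0],[0,0,0,0],[0,0,0,0],[0,0,0,0],[0,0,-0.2,0],[0,0,-0.5,0],[0,0,-0.8,0],[0,0,-1,0],[0,0,-1,0]]]' 85
python3 -m handwheel '[[[0,0.3,-0.2,0],[-0.1,0.6,-0.2,0],[-0.2,0.9,-0.2,0],[-0.2,1,-0.2,0],[-0.2,1,-0.2,0],[-0.2,1,-0.2,0]]]'
python3 -c "
from h import *
wlook('pics/w3.png')
go(.537,.006,.3,0)"
```

```text
time_s: 9.72
eef_pos: [0.5496, 0.3949, 0.0499]
eef_rot: [0.0, 1.0, 0.0, 0.0]
wrist_force: [-0.1, -1.3, -2.2]
opening: 0.715
grasp_force: 65.8
time_s: 10.85
eef_pos: [0.5517, 0.396, 0.2555]
eef_rot: [-0.002, 1.0, 0.0, 0.004]
wrist_force: [-0.1, -0.1, 0.2]
opening: 0.995
grasp_force: 0.0
time_s: 11.6
eef_pos: [0.5095, 0.1954, 0.2892]
eef_rot: [-0.0, 1.0, 0.0, -0.0]
wrist_force: [-1.0, 0.7, -0.1]
opening: 0.996
grasp_force: 0.0
red 2538 px [103. 146.] topz 0.093 rect [548.5 393.2] [60.1 60.7] 39.5
red 1317 px [  9. 362.] topz 0.077 rect [170.4 639.3] [43.9  5.2] 0.3
green 1390 px [446. 161.] topz 0.081 rect [530.5   1.1] [41.1 58.2] 53.1
blue 1747 px [433. 233.] topz 0.081 rect [ 4.385e+02 -2.000e-01] [59.3 58.2] 61.0
orange 4936 px [338.  30.] topz 0.15 rect [650.7 149. ] [256.   16.6] 88.9
white 791 px [85. 39.] topz 0.086 rect [664.7 386.9] [75.5 55.5] 89.2
white 484 px [521.  29.] topz 0.131 rect [663.9 -34.4] [ 3.1 10.1] 77.5
pos [0.5096 0.1958 0.2893] yaw 0.06 shares [ 0.1361  0.949  -0.054 ] twist 0.0007
```

View pics/w3.png

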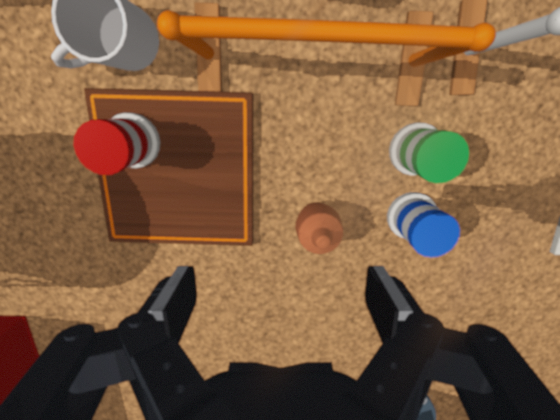

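Red stands upright on the board (lid at (103,146), height .093 = .012+.080). Next I weigh green.

```bash

python3 -m handwheel '[[[0.05,0.3,0,0],[0.1,0.6,0,0],[0.127,0.88,0,0],[0.127,0.954,0,0],[0.127,0.954,0.2,0],[0.127,0.954,0.5,0],[0.127,0.954,0.75,0],[0.127,0.954,0.85,0],[0.127,0.954,0.85,0]]]' >/dev/null
python3 -c "
from h import *
wlook(zmin=.06)
go(.535,.005,.0375,0)"
```

```text
green 6274 px [276. 233.] topz 0.081 rect [537.5   9.1] [54.5 60.2] 67.5
blue 2836 px [286. 345.] topz 0.081 rect [449.9   0.5] [36.8 59. ] 9.0
orange 2205 px [126.   5.] topz 0.152 rect [645.6  57.7] [70.1  4.8] 85.9
black 2147 px [168. 307.] topz 0.169 rect [544.9  53.7] [15.4  5.8] 79.1
black 2121 px [392. 308.] topz 0.169 rect [545.1 -42.7] [ 6.  14.9] 15.9
pos [0.535  0.0054 0.1194] yaw 0.11 shares [0.0007 0.0025 0.4097] twist 0.0013
```

```bash

python3 -m handwheel '[[[0.005,-0.012,0.1,0],[0.005,-0.012,0.25,0],[0.005,-0.012,0.38,0],[0.005,-0.012,0.41,0],[0.005,-0.012,0.41,0]]]'
python3 -m handwheel '[[[0,0,0,0],[0,0,0,0],[0,0,0,0],[0,0,0,0],[0,0,0,0],[0,0,0,0]]]' 40
python3 -m handwheel '[[[0,0,-0.1,0],[0,0,-0.25,0],[0,0,-0.4,0],[0,0,-0.5,0],[0,0,-0.5,0],[0,0,-0.5,0],[0,0,-0.5,0],[0,0,-0.5,0]]]'
python3 -c "
from h import *
weigh(12)
go(.45,.395,.055,0)"
```

```text
time_s: 13.45
eef_pos: [0.5371, 0.0067, 0.039]
eef_rot: [0.0, 1.0, 0.0, 0.001]
wrist_force: [-1.1, -0.3, -0.6]
opening: 0.991
grasp_force: 0.0
time_s: 14.2
eef_pos: [0.5376, 0.0064, 0.0397]
eef_rot: [0.0, 1.0, 0.0, 0.002]
wrist_force: [-0.4, 2.3, 5.0]
opening: 0.712
grasp_force: 64.9
time_s: 15.2
eef_pos: [0.5356, 0.0066, 0.137]
eef_rot: [-0.0, 1.0, 0.0, -0.001]
wrist_force: [0.0, 1.5, -1.9]
opening: 0.711
grasp_force: 65.5
F [-0.306  0.226 -1.662] sd [0.438 0.658 0.448] op 0.709
pos [0.5362 0.0065 0.138 ] yaw 0.02 shares [-0.4303 -1.9425  0.4147] twist 0.0002
```

Green is about 170 g too, so light. It goes to the board at (.45,.395), passing high over the jar.

```bash

python3 -m handwheel '[[[0,0,-0.15,0],[0,-0.1,-0.35,0],[0,-0.25,-0.4,0],[-0.05,-0.45,-0.4,0],[-0.1,-0.65,-0.4,0],[-0.15,-0.85,-0.4,0],[-0.2,-1,-0.4,0],[-0.2,-1,-0.4,0]]]' >/dev/null
python3 -m handwheel '[[[-0.05,-0.15,0,0],[-0.1,-0.35,0,0],[-0.15,-0.55,0,0],[-0.2,-0.75,0,0],[-0.23,-0.9,0,0],[-0.23,-0.94,0,0],[-0.23,-0.94,0.2,0],[-0.23,-0.94,0.4,0],[-0.23,-0.94,0.6,0],[-0.23,-0.94,0.6,0]]]'
python3 -c "
from h import *
go(.45,.395,.0515,0)"
```

```text
time_s: 18.05
eef_pos: [0.4481, 0.3918, 0.0943]
eef_rot: [0.002, 1.0, -0.0, -0.003]
wrist_force: [-0.8, -0.7, -1.3]
opening: 0.712
grasp_force: 66.0
pos [0.4481 0.3918 0.0943] yaw -0.05 shares [ 0.0108 -0.017   0.214 ] twist -0.0006
```

```bash

python3 -m handwheel '[[[0,0,0.08,0],[0,0,0.15,0],[0,0,0.19,0],[0,0,0.2,0],[0,0,0.2,0]]]'
python3 -c "
from h import *
go(.45,.395,.0515,0)"
```

```text
time_s: 18.68
eef_pos: [0.4501, 0.3947, 0.0581]
eef_rot: [-0.0, 1.0, 0.0, 0.0]
wrist_force: [-0.2, -0.3, -2.1]
opening: 0.713
grasp_force: 66.0
pos [0.4501 0.3947 0.0581] yaw 0.03 shares [-0.0007 -0.0015  0.0331] twist 0.0003
```

```bash

python3 -m handwheel '[[[0,0,0.01,0],[0,0,0.02,0],[0,0,0.03,0],[0,0,0.033,0],[0,0,0.033,0]]]'
python3 -m handwheel '[[[0,0,0,0],[0,0,0,0],[0,0,0,0],[0,0,0,0],[0,0,-0.2,0],[0,0,-0.5,0],[0,0,-0.8,0],[0,0,-1,0],[0,0,-1,0]]]' 85
python3 -m handwheel '[[[0,0.3,-0.2,0],[0,0.6,-0.2,0],[0,0.9,-0.2,0],[0,1,-0.2,0],[0,1,-0.2,0],[0,1,-0.2,0]]]' >/dev/null
python3 -m handwheel '[[[0,0.3,0,0],[0,0.6,0,0],[0,0.9,0,0],[0,0.97,0,0],[0,0.97,0,0],[0,0.97,0,0]]]'
python3 -c "
from h import *
wlook(zmin=.06)
weigh(10)
go(.437,0,.0385,0)"
```

```text
time_s: 19.3
eef_pos: [0.45, 0.3946, 0.0518]
eef_rot: [0.0, 1.0, 0.0, 0.0]
wrist_force: [-3.4, -0.4, 4.1]
opening: 0.713
grasp_force: 66.6
time_s: 20.42
eef_pos: [0.452, 0.3957, 0.2561]
eef_rot: [-0.002, 1.0, 0.0, 0.004]
wrist_force: [0.5, 0.3, -1.2]
opening: 0.997
grasp_force: 0.0
time_s: 21.92
eef_pos: [0.4502, 0.0022, 0.2911]
eef_rot: [-0.0, 1.0, 0.001, -0.0]
wrist_force: [0.6, 0.9, 0.5]
opening: 1.0
grasp_force: 0.0
green 533 px [510. 180.] topz 0.103 rect [ 447.1 -264.7] [22. 29.] 87.4
blue 1880 px [283. 188.] topz 0.081 rect [438.5  -1. ] [58.6 58.2] 27.6
F [0.021 0.128 0.047] sd [0.428 0.311 0.4  ] op 0.996
pos [0.4501 0.0006 0.2913] yaw 0.02 shares [-0.0656  0.0029  1.264 ] twist 0.0003
```

```bash

python3 -m handwheel '[[[-0.06,0.005,0.3,0],[-0.06,0.005,0.6,0],[-0.06,0.005,0.9,0],[-0.06,0.005,0.95,0],[-0.06,0.005,0.95,0]]]'
python3 -m handwheel '[[[0,0,0.1,0],[0,0,0.25,0],[0,0,0.31,0],[0,0,0.31,0],[0,0,0.31,0]]]'
python3 -m handwheel '[[[0,0,0,0],[0,0,0,0],[0,0,0,0],[0,0,0,0],[0,0,0,0],[0,0,0,0]]]' 40
python3 -m handwheel '[[[0,0,-0.1,0],[0,0,-0.25,0],[0,0,-0.4,0],[0,0,-0.5,0],[0,0,-0.5,0],[0,0,-0.5,0],[0,0,-0.5,0],[0,0,-0.5,0]]]'
python3 -c "
from h import *
weigh(12)
go(.45,.29,.055,0)"
```

```text
time_s: 23.1
eef_pos: [0.4387, -0.0007, 0.1021]
eef_rot: [0.0, 1.0, 0.0, 0.0]
wrist_force: [0.4, 0.1, 1.0]
opening: 0.997
grasp_force: 0.0
time_s: 23.72
eef_pos: [0.4394, -0.0008, 0.0408]
eef_rot: [0.0, 1.0, 0.0, 0.001]
wrist_force: [-0.1, -0.6, 0.7]
opening: 0.992
grasp_force: 0.0
time_s: 24.48
eef_pos: [0.4389, -0.0007, 0.0405]
eef_rot: [0.0, 1.0, 0.0, 0.001]
wrist_force: [-2.5, -0.6, 8.0]
opening: 0.714
grasp_force: 63.6
time_s: 25.48
eef_pos: [0.4375, -0.0003, 0.1384]
eef_rot: [-0.0, 1.0, 0.0, -0.001]
wrist_force: [-0.2, 0.2, -3.2]
opening: 0.712
grasp_force: 66.0
F [ 1.580e-01  1.000e-03 -3.056e+00] sd [0.334 0.475 0.622] op 0.713
pos [ 0.4381 -0.0005  0.1393] yaw 0.01 shares [ 0.0597 -1.4526  0.4216] twist 0.0002
```

Blue reads about 3.1 N, near the 3.43 N limit, so I average more.

```bash

cat >> h.py <<'E'
def weigh2(n):
    f=[]
    for _ in range(n):
        o=ctrl.get_obs();f.append(np.r_[o["wrist_force"][2],o["joint_efforts"][1:3]]); ctrl.camera("wrist")
    f=np.array(f);print("Fz,j2,j3",f.mean(0).round(3),"sem",(f.std(0)/n**.5).round(3),"q",np.round(o["q"],4))
E
python3 -c "
from h import *
weigh2(30)"
```

```text
Fz,j2,j3 [ -2.973 -31.777 -32.219] sem [0.075 0.001 0.   ] q [-0.2734 -0.0084  2.0306 -0.      1.1193  1.2972]
```

```bash

python3 -m handwheel '[[[0,0,0.15,0],[0,0,0.3,0],[0,0,0.42,0],[0,0,0.47,0],[0,0,0.49,0],[0,0,0.5,0],[0,0,0.5,0]]]'
python3 -m handwheel '[[[0,0,0,0],[0,0,0,0],[0,0,0,0],[0,0,0,0],[0,0,-0.2,0],[0,0,-0.5,0],[0,0,-0.5,0],[0,0,-0.5,0],[0,0,-0.5,0],[0,0,-0.5,0]]]' 85
python3 -c "
from h import *
weigh2(20)"
```

```text
time_s: 28.45
eef_pos: [0.4386, -0.0006, 0.0405]
eef_rot: [0.0, 1.0, 0.0, 0.0]
wrist_force: [-3.5, -0.1, 4.5]
opening: 0.708
grasp_force: 66.8
time_s: 29.7
eef_pos: [0.4372, -0.0003, 0.1379]
eef_rot: [-0.0, 1.0, 0.0, -0.001]
wrist_force: [0.2, -0.3, 0.7]
opening: 0.991
grasp_force: 0.0
Fz,j2,j3 [ 8.0000e-03 -3.0476e+01 -3.0884e+01] sem [0.096 0.013 0.011] q [-0.2733 -0.0084  2.0306 -0.      1.1194  1.2971]
```

Both channels give about 3.0–3.1 N (≈310 g), so blue is light as well. Regrasp and place at (.45,.29).

```bash

python3 -m handwheel '[[[0,0,0.2,0],[0,0,0.4,0],[0,0,0.5,0],[0,0,0.5,0],[0,0,0.5,0]]]'
python3 -m handwheel '[[[0,0,0,0],[0,0,0,0],[0,0,0,0],[0,0,0,0],[0,0,0,0],[0,0,-0.15,0],[0,0,-0.4,0],[0,0,-0.7,0],[0,0,-0.9,0],[0,0,-0.9,0]]]' 40
python3 -m handwheel '[[[0,-0.15,0,0],[0,-0.35,0,0],[0,-0.6,0,0],[0,-0.85,0,0],[0.03,-1,0,0],[0.03,-1,0,0]]]' >/dev/null
python3 -m handwheel '[[[0.03,-0.15,0,0],[0.03,-0.3,0,0],[0.03,-0.43,0,0],[0.03,-0.45,0,0],[0.03,-0.45,0.2,0],[0.03,-0.45,0.45,0],[0.03,-0.45,0.65,0],[0.03,-0.45,0.75,0],[0.03,-0.45,0.78,0],[0.03,-0.45,0.78,0]]]'
python3 -c "
from h import *
go(.45,.29,.0525,0)"
```

```text
time_s: 31.32
eef_pos: [0.4388, -0.0007, 0.0401]
eef_rot: [0.0, 1.0, 0.0, 0.001]
wrist_force: [0.2, -0.5, 1.2]
opening: 0.998
grasp_force: 0.0
time_s: 32.58
eef_pos: [0.4402, -0.001, 0.2231]
eef_rot: [0.001, 1.0, 0.0, 0.004]
wrist_force: [0.7, -0.8, -4.0]
opening: 0.712
grasp_force: 66.5
time_s: 34.58
eef_pos: [0.4501, 0.2888, 0.0633]
eef_rot: [0.0, 1.0, -0.0, -0.0]
wrist_force: [0.3, 0.3, -3.1]
opening: 0.712
grasp_force: 67.6
pos [0.4501 0.2888 0.0633] yaw -0.02 shares [-0.0004 -0.0061  0.0538] twist -0.0003
```

```bash

python3 -m handwheel '[[[0,-0.005,0.015,0],[0,-0.005,0.03,0],[0,-0.005,0.045,0],[0,-0.005,0.052,0],[0,-0.005,0.054,0],[0,-0.005,0.054,0]]]'
python3 -m handwheel '[[[0,0,0,0],[0,0,0,0],[0,0,0,0],[0,0,0,0],[0,0,-0.2,0],[0,0,-0.5,0],[0,0,-0.8,0],[0,0,-1,0],[0,0,-1,0]]]' 85
python3 -m handwheel '[[[0.1,0.3,-0.2,-0.12],[0.1,0.6,-0.2,-0.24],[0.1,0.9,-0.2,-0.36],[0.1,1,-0.2,-0.48],[0.1,1,-0.2,-0.6],[0.1,1,-0.2,-0.72],[0.1,1,-0.2,-0.84],[0.1,1,-0.2,-0.96],[0.1,1,-0.2,-0.996],[0.1,1,-0.2,-0.996]]]'
python3 - <<'E'
from h import *
c=ctrl.camera("scene");cv2.imwrite("pics/s2.png",c["color"][150:300,120:440,::-1].repeat(2,0).repeat(2,1))
go(.5,-.2,.3,83.5)
E
```

```text
time_s: 35.33
eef_pos: [0.4499, 0.2905, 0.0528]
eef_rot: [0.0, 1.0, 0.0, -0.0]
wrist_force: [-3.1, -0.9, 3.1]
opening: 0.712
grasp_force: 68.2
time_s: 36.45
eef_pos: [0.4522, 0.2914, 0.2569]
eef_rot: [-0.001, 1.0, 0.0, 0.004]
wrist_force: [0.2, 0.6, -0.1]
opening: 0.997
grasp_force: 0.0
time_s: 37.7
eef_pos: [0.4695, 0.0905, 0.2912]
eef_rot: [-0.001, 0.734, 0.679, -0.001]
wrist_force: [-0.3, -0.0, 0.5]
opening: 0.992
grasp_force: 0.0
pos [0.4696 0.0905 0.2914] yaw 85.54 shares [-1.4364  0.2642 -0.0432] twist 0.0237
```

View pics/s2.png

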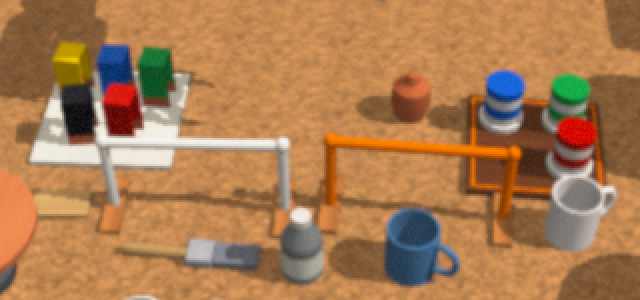

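Three tubs stand on the board (blue (503,100), green (569,105), red (573,148) in the crop) and nothing else was disturbed. Now the red tile.

```bash

python3 -m handwheel '[[[-0.3,0.06,0,0.024],[-0.6,0.12,0,0.024],[-0.9,0.18,0,0.024],[-1,0.2,0,0.024],[-1,0.2,0,0.024],[-1,0.2,0,0.024]]]' 68 
python3 -c "
from h import *
go(.5316,-.313,.12,83.5)"
```

```text
time_s: 38.5
eef_pos: [0.4945, -0.1108, 0.2922]
eef_rot: [-0.001, 0.746, 0.666, 0.0]
wrist_force: [-0.5, -0.8, 0.2]
opening: 0.794
grasp_force: 0.0
pos [ 0.4945 -0.1108  0.2922] yaw 83.58 shares [-0.9849  0.2978  0.86  ] twist 0.001
```

```bash

python3 -m handwheel '[[[-0.3,0.1,0,0],[-0.6,0.2,0,0],[-0.9,0.3,0,0],[-0.985,0.3,0,0],[-0.985,0.3,0.2,0],[-0.985,0.3,0.5,0],[-0.985,0.3,0.75,0],[-0.985,0.3,0.8,0],[-0.985,0.3,0.8,0]]]'
python3 -c "
from h import *
wlook('pics/w4.png',zmin=.07)
go(.5316,-.313,.075,83.5)"
```

```text
time_s: 39.62
eef_pos: [0.5329, -0.3135, 0.1334]
eef_rot: [0.0, 0.745, 0.667, 0.0]
wrist_force: [0.8, 0.0, -0.9]
opening: 0.797
grasp_force: 0.0
red 5184 px [278. 242.] topz 0.103 rect [ 531.1 -312.7] [46.3 45. ] 84.4
yellow 952 px [150. 389.] topz 0.103 rect [ 421.4 -419.6] [41.7 20.6] 85.6
green 5760 px [115. 203.] topz 0.103 rect [ 437.5 -276.5] [45.9 46.6] 86.1
blue 2850 px [136. 290.] topz 0.103 rect [ 451.  -331.1] [83.6 36.8] 16.4
black 982 px [203. 299.] topz 0.169 rect [ 497.6 -309.6] [21.9  2.4] 82.7
black 943 px [358. 298.] topz 0.169 rect [ 566.6 -316.5] [20.2  2.2] 83.5
black 3753 px [292. 333.] topz 0.103 rect [ 534.7 -383. ] [46. 46.] 10.8
pos [ 0.5335 -0.3145  0.1348] yaw 83.62 shares [ 0.0067 -0.0112  0.299 ] twist 0.0014
```

View pics/w4.png

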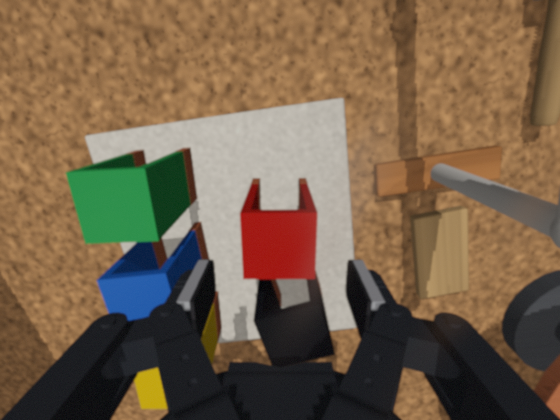

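Wrist view: the red tile (278,242) lies between the fingers (200,285)/(362,285), legs across the closing line. Grip and lift.

```bash

python3 -m handwheel '[[[0.005,-0.01,0.1,0],[0.005,-0.01,0.2,0],[0.005,-0.01,0.29,0],[0.005,-0.01,0.3,0],[0.005,-0.01,0.3,0]]]'
python3 -m handwheel '[[[0,0,0,0],[0,0,0,0],[0,0,0,0],[0,0,0,0],[0,0,0,0],[0,0,-0.1,0],[0,0,-0.3,0],[0,0,-0.55,0],[0,0,-0.8,0],[0,0,-0.8,0]]]' 30
python3 -c "
from h import *
go(.651,.225,.245,88.9)"
```

```text
time_s: 40.3
eef_pos: [0.5305, -0.3134, 0.0726]
eef_rot: [0.0, 0.746, 0.666, -0.0]
wrist_force: [0.3, -0.1, 0.3]
opening: 0.794
grasp_force: 0.0
time_s: 41.55
eef_pos: [0.5323, -0.3148, 0.2388]
eef_rot: [0.005, 0.746, 0.666, 0.001]
wrist_force: [0.3, 0.2, -1.7]
opening: 0.53
grasp_force: 61.5
pos [ 0.5323 -0.3148  0.2388] yaw 83.56 shares [ 2.7485  0.2875 -0.0438] twist -0.0621
```

```bash

python3 -m handwheel '[[[0.15,0,-0.02,0],[0.35,0,-0.04,0],[0.6,0,-0.04,0],[0.85,0,-0.04,0],[1,0,-0.04,0],[1,0,-0.04,0]]]' >/dev/null
python3 -m handwheel '[[[0.2,0,0,0],[0.45,0,0,0],[0.7,0,0,0],[0.9,0,0,0],[1,0,0,0],[1,0,0,0]]]' >/dev/null
python3 -m handwheel '[[[0.15,0.05,0,-0.02],[0.35,0.12,0,-0.04],[0.55,0.2,0,-0.06],[0.7,0.27,0,-0.06],[0.745,0.285,0,-0.06],[0.745,0.285,0,-0.06],[0.745,0.285,0,-0.06]]]'
python3 - <<'E'
from h import *
wlook('pics/w5.png',zmin=.1,zmax=.27)
go(.651,.225,.1255,88.9)
E
```

```text
time_s: 43.92
eef_pos: [0.6484, 0.2242, 0.2404]
eef_rot: [0.0, 0.716, 0.699, -0.0]
wrist_force: [0.1, -0.3, -0.8]
opening: 0.532
grasp_force: 61.7
red 11575 px [280. 292.] topz 0.27 rect [647.4 225.4] [46.3 47. ] 88.4
orange 411 px [289. 132.] topz 0.153 rect [656.  288.2] [15.7 17. ] 88.6
orange 1632 px [288. 199.] topz 0.149 rect [654.2 231.6] [91.3 12.4] 88.1
white 430 px [393. 386.] topz 0.121 rect [772.7  -4.3] [26.6 27.2] 50.7
pos [0.6484 0.2244 0.2406] yaw 88.62 shares [0.0038 0.0131 0.5753] twist -0.0032
```

View pics/w5.png

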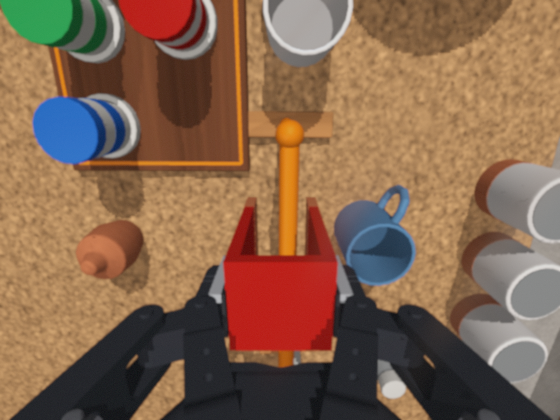

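Wrist view: the red tile (280,300) hangs above the orange bar (289,200), legs either side, about 4–5 mm off centre. Correct and lower.

```bash

python3 -m handwheel '[[[0.003,0.02,0.05,-0.003],[0.003,0.02,0.15,-0.003],[0.003,0.02,0.25,-0.003],[0.003,0.02,0.35,-0.003],[0.003,0.02,0.45,-0.003],[0.003,0.02,0.52,-0.003],[0.003,0.02,0.55,-0.003],[0.003,0.02,0.565,-0.003],[0.003,0.02,0.565,-0.003]]]'
python3 -c "
from h import *
go(.6525,.225,.1255,88.9);weigh(4)"
```

```text
time_s: 45.1
eef_pos: [0.653, 0.2265, 0.128]
eef_rot: [0.0, 0.713, 0.701, 0.0]
wrist_force: [-0.6, -0.1, -1.5]
opening: 0.536
grasp_force: 61.7
pos [0.653  0.2265 0.128 ] yaw 88.97 shares [-0.0074 -0.0023  0.0127] twist 0.0008
F [-0.594  0.263 -1.219] sd [0.049 0.284 0.392] op 0.531
```

Not seated yet; lower another 2–3 mm, release to 68 mm and rise.

```bash

python3 -m handwheel '[[[0,0,0.005,0],[0,0,0.01,0],[0,0,0.013,0],[0,0,0.013,0]]]'
python3 -m handwheel '[[[0,0,0,0],[0,0,0,0],[0,0,0,0],[0,0,0,0],[0,0,-0.15,0],[0,0,-0.4,0],[0,0,-0.7,0],[0,0,-0.85,0],[0,0,-0.85,0]]]' 68
python3 - <<'E'
from h import *
wlook(zmin=.1,zmax=.2)
go(.4375,-.277,.29,86.3)
E
```

```text
time_s: 45.8
eef_pos: [0.6526, 0.2264, 0.1253]
eef_rot: [0.0, 0.713, 0.701, 0.0]
wrist_force: [-3.1, -0.1, 2.8]
opening: 0.529
grasp_force: 62.0
time_s: 46.92
eef_pos: [0.6541, 0.2267, 0.299]
eef_rot: [0.002, 0.713, 0.701, 0.003]
wrist_force: [0.5, -0.2, -0.6]
opening: 0.798
grasp_force: 0.0
red 2071 px [277. 192.] topz 0.155 rect [650.8 228.2] [43.9 44.4] 0.0
orange 348 px [280. 156.] topz 0.149 rect [654.9 263.3] [26.3 11.6] 88.6
orange 1388 px [278. 285.] topz 0.149 rect [650.2 111.7] [174.4  13.2] 87.3
pos [0.653  0.2265 0.296 ] yaw 88.97 shares [-2.5364 -1.0322  0.0265] twist 0.0311
```

Red is hung (top .155 = .148+.006). Next, the green tile.

```bash

python3 -m handwheel '[[[-0.3,-0.12,0,0.03],[-0.58,-0.24,0,0.03],[-0.85,-0.35,0,0.03],[-1,-0.4,0,0.03],[-1,-0.4,0,0.03]]]' >/dev/null
python3 -m handwheel '[[[-0.3,-0.12,0,0],[-0.58,-0.24,0,0],[-0.85,-0.35,0,0],[-1,-0.4,0,0],[-1,-0.4,0,0],[-1,-0.4,0,0]]]'
python3 - <<'E'
from h import *
wlook(zmin=.07,zmax=.2)
go(.4375,-.277,.13,86.2)
E
```

```text
time_s: 48.35
eef_pos: [0.4768, -0.1655, 0.2939]
eef_rot: [-0.001, 0.729, 0.685, 0.0]
wrist_force: [-0.1, -0.3, 0.0]
opening: 0.795
grasp_force: 0.0
yellow 638 px [263. 353.] topz 0.103 rect [ 435.8 -411.6] [35.1 43.9] 84.0
green 1170 px [255. 270.] topz 0.103 rect [ 437.8 -275.8] [45.1 43.9] 88.1
blue 1024 px [258. 315.] topz 0.103 rect [ 435.8 -344.9] [44.6 45.5] 0.9
black 894 px [332. 334.] topz 0.103 rect [ 533.9 -382.5] [42.4 44.3] 11.4
white 321 px [491.  39.] topz 0.153 rect [661.  -39.8] [15.9 14.7] 4.6
white 3200 px [475. 177.] topz 0.149 rect [ 667.4 -178.5] [ 16.5 256.4] 2.9
pos [ 0.477  -0.1653  0.2941] yaw 86.48 shares [-0.5707 -0.1619  0.82  ] twist 0.0032
```

```bash

python3 -m handwheel '[[[-0.3,-0.1,0,0],[-0.57,-0.162,0,0],[-0.57,-0.162,0,0],[-0.57,-0.162,0.3,0],[-0.57,-0.162,0.6,0],[-0.57,-0.162,0.8,0],[-0.57,-0.162,0.8,0],[-0.57,-0.162,0.8,0]]]' >/dev/null
python3 - <<'E'
from h import *
wlook(zmin=.09,zmax=.2)
go(.4375,-.2765,.073,86.3)
E
```

```text
green 4587 px [277. 239.] topz 0.103 rect [ 436.8 -276.5] [46.1 43.8] 85.9
blue 3545 px [281. 328.] topz 0.103 rect [ 434.7 -345.3] [44.5 46.4] 0.2
black 7182 px [144. 336.] topz 0.199 rect [ 393.7 -273.4] [43. 27.] 3.5
black 7658 px [416. 340.] topz 0.199 rect [ 482.1 -278.7] [26.2 43.7] 78.8
pos [ 0.4388 -0.2788  0.1372] yaw 86.46 shares [ 0.0119 -0.0079  0.3209] twist 0.0019
```

```bash

python3 -m handwheel '[[[0.01,-0.008,0.1,0],[0.01,-0.008,0.2,0],[0.01,-0.008,0.3,0],[0.01,-0.008,0.32,0],[0.01,-0.008,0.32,0],[0.01,-0.008,0.32,0]]]'
python3 -m handwheel '[[[0,0,0,0],[0,0,0,0],[0,0,0,0],[0,0,0,0],[0,0,0,0],[0,0,-0.1,0],[0,0,-0.3,0],[0,0,-0.55,0],[0,0,-0.83,0],[0,0,-0.83,0]]]' 30
python3 -m handwheel '[[[0.15,0,0,0],[0.35,0,0,0],[0.6,0.05,0,0],[0.85,0.1,0,0],[1,0.13,0,0],[1,0.13,0,0]]]' >/dev/null
python3 -m handwheel '[[[0.2,0.1,0,0],[0.45,0.2,0,0],[0.7,0.35,0,0],[0.9,0.45,0,0],[1,0.5,0,0],[1,0.5,0,0],[1,0.5,0,0]]]'
python3 -c "
from h import *
go(.651,.16,.24,88.9)"
```

```text
time_s: 50.2
eef_pos: [0.4364, -0.277, 0.0723]
eef_rot: [0.001, 0.729, 0.685, 0.0]
wrist_force: [-0.3, 1.0, 0.4]
opening: 0.794
grasp_force: 0.0
time_s: 51.45
eef_pos: [0.4376, -0.2784, 0.242]
eef_rot: [0.005, 0.729, 0.685, 0.0]
wrist_force: [0.2, 0.1, -1.4]
opening: 0.529
grasp_force: 61.4
time_s: 53.08
eef_pos: [0.586, 0.1136, 0.236]
eef_rot: [-0.0, 0.729, 0.684, -0.001]
wrist_force: [-0.4, 0.0, -1.4]
opening: 0.534
grasp_force: 61.5
pos [0.586  0.1136 0.236 ] yaw 86.34 shares [ 0.2521  0.3096 -0.0209] twist -0.0298
```

```bash

python3 -m handwheel '[[[0.1,0.1,-0.02,-0.015],[0.2,0.2,-0.02,-0.03],[0.25,0.3,-0.02,-0.03],[0.25,0.31,-0.02,-0.03],[0.25,0.31,-0.02,-0.03],[0.25,0.31,-0.02,-0.03]]]'
python3 -c "
from h import *
wlook(zmin=.1,zmax=.29)
go(.651,.16,.1255,88.9)"
```

```text
time_s: 53.82
eef_pos: [0.6509, 0.1601, 0.241]
eef_rot: [-0.0, 0.714, 0.7, -0.0]
wrist_force: [0.2, 0.6, -0.8]
opening: 0.533
grasp_force: 61.7
red 3863 px [280. 127.] topz 0.155 rect [651.4 227.2] [44.4 44.9] 89.1
green 10828 px [277. 301.] topz 0.272 rect [650.3 160.6] [46.5 46.2] 89.1
orange 402 px [285.  34.] topz 0.153 rect [655.5 288.4] [13.1 15.5] 88.6
orange 655 px [284.  75.] topz 0.149 rect [655.2 263.3] [27.1 10.8] 88.8
orange 1255 px [282. 210.] topz 0.149 rect [652.2 159.3] [80.4 11.1] 88.7
black 1807 px [184. 313.] topz 0.289 rect [612.1 169.9] [ 8.9 33.3] 84.0
black 1825 px [376. 313.] topz 0.289 rect [688.4 168.8] [32.6  8.2] 1.9
pos [0.651  0.1603 0.2411] yaw 88.93 shares [-1.500e-03 -1.000e-04  5.779e-01] twist 0.0003
```

```bash

python3 -m handwheel '[[[0,0.005,0.05,0],[0,0.005,0.15,0],[0,0.005,0.25,0],[0,0.005,0.35,0],[0,0.005,0.45,0],[0,0.005,0.52,0],[0,0.005,0.55,0],[0,0.005,0.565,0],[0,0.005,0.576,0],[0,0.005,0.576,0]]]'
python3 -c "
from h import *
go(.652,.16,.1255,88.9);weigh(3)"
```

```text
time_s: 55.12
eef_pos: [0.6529, 0.161, 0.1262]
eef_rot: [0.0, 0.713, 0.701, 0.0]
wrist_force: [0.8, 0.5, -0.8]
opening: 0.533
grasp_force: 61.7
pos [0.6529 0.161  0.1262] yaw 88.97 shares [-0.005  -0.0042  0.0035] twist 0.0008
F [ 0.627  0.381 -1.169] sd [0.179 0.177 0.279] op 0.528
```

```bash

python3 -m handwheel '[[[0,0,0.004,0],[0,0,0.008,0],[0,0,0.01,0],[0,0,0.01,0]]]'
python3 -m handwheel '[[[0,0,0,0],[0,0,0,0],[0,0,0,0],[0,0,0,0],[0,0,-0.15,0],[0,0,-0.4,0],[0,0,-0.7,0],[0,0,-0.85,0],[0,0,-0.85,0]]]' 68
python3 -m handwheel '[[[-0.3,-0.14,0,0.01],[-0.58,-0.28,0,0.01],[-0.85,-0.4,0,0.01],[-1,-0.48,0,0.01],[-1,-0.48,0,0.01]]]' >/dev/null
python3 -m handwheel '[[[-0.3,-0.14,0,0],[-0.58,-0.28,0,0],[-0.85,-0.4,0,0],[-1,-0.48,0,0],[-1,-0.48,0,0],[-1,-0.48,0,0]]]' >/dev/null
python3 - <<'E'
from h import *
wlook(zmin=.07,zmax=.2)
go(.4355,-.3455,.135,90)
E
```

```text
time_s: 55.78
eef_pos: [0.6525, 0.1609, 0.1236]
eef_rot: [-0.0, 0.713, 0.701, -0.0]
wrist_force: [-0.9, -0.0, -0.7]
opening: 0.536
grasp_force: 61.7
time_s: 56.9
eef_pos: [0.6541, 0.1611, 0.2977]
eef_rot: [0.002, 0.713, 0.701, 0.003]
wrist_force: [0.8, -0.2, -0.5]
opening: 0.798
grasp_force: 0.0
yellow 1085 px [273. 318.] topz 0.103 rect [ 434.6 -418.5] [46.2 45.3] 84.5
blue 1155 px [270. 270.] topz 0.103 rect [ 434.7 -345. ] [42.7 46.3] 0.5
black 414 px [340. 296.] topz 0.103 rect [ 521.8 -384.4] [19.5 44.5] 9.2
white 3276 px [514. 126.] topz 0.149 rect [ 669.3 -189.3] [ 16.4 234.3] 2.1
pos [ 0.451  -0.2327  0.2931] yaw 88.19 shares [-0.567  -0.0594  0.7896] twist -0.021
```

```bash

python3 -m handwheel '[[[-0.3,-0.03,0,-0.021],[-0.555,-0.065,0,-0.021],[-0.555,-0.065,0,-0.021],[-0.555,-0.065,0.3,-0.021],[-0.555,-0.065,0.6,-0.021],[-0.555,-0.065,0.79,-0.021],[-0.555,-0.065,0.79,-0.021],[-0.555,-0.065,0.79,-0.021]]]' >/dev/null
python3 - <<'E'
from h import *
wlook(zmin=.09,zmax=.16)
go(.435,-.3455,.073,90.2)
E
```

```text
yellow 3533 px [280. 335.] topz 0.103 rect [ 434.7 -418.2] [46.6 45.8] 84.5
blue 4661 px [280. 243.] topz 0.103 rect [ 434.6 -345.2] [44.3 45.6] 0.5
black 3740 px [426. 286.] topz 0.103 rect [ 517.6 -372.1] [47.4 95.3] 74.5
black 487 px [208. 287.] topz 0.159 rect [ 400.2 -344. ] [ 1.6 21.5] 0.9
black 469 px [352. 287.] topz 0.159 rect [ 468.7 -344. ] [21.2  1.3] 88.2
pos [ 0.4354 -0.3451  0.1381] yaw 89.98 shares [-0.0013 -0.0027  0.3257] twist -0.0025
```

```bash

python3 -m handwheel '[[[0,0,0.1,0],[0,0,0.2,0],[0,0,0.3,0],[0,0,0.325,0],[0,0,0.325,0],[0,0,0.325,0]]]'
python3 -m handwheel '[[[0,0,0,0],[0,0,0,0],[0,0,0,0],[0,0,0,0],[0,0,0,0],[0,0,-0.1,0],[0,0,-0.3,0],[0,0,-0.55,0],[0,0,-0.83,0],[0,0,-0.83,0]]]' 30
python3 -m handwheel '[[[0.15,0,0,0],[0.35,0,0,0],[0.6,0.1,0,0],[0.85,0.2,0,0],[1,0.3,0,0],[1,0.3,0,0]]]' >/dev/null
python3 -m handwheel '[[[0.2,0.1,0,0],[0.45,0.2,0,0],[0.7,0.35,0,0],[0.9,0.45,0,0],[1,0.5,0,0],[1,0.5,0,0],[1,0.5,0,0]]]'
python3 -c "
from h import *
go(.651,.092,.24,88.9)"
```

```text
time_s: 60.12
eef_pos: [0.4345, -0.3453, 0.0722]
eef_rot: [0.001, 0.708, 0.707, -0.0]
wrist_force: [0.5, 0.3, -0.9]
opening: 0.795
grasp_force: 0.0
time_s: 61.38
eef_pos: [0.4356, -0.3467, 0.242]
eef_rot: [0.005, 0.708, 0.707, -0.001]
wrist_force: [-0.1, -0.3, -1.7]
opening: 0.534
grasp_force: 61.5
time_s: 63.0
eef_pos: [0.5938, 0.0537, 0.2361]
eef_rot: [-0.0, 0.708, 0.706, -0.001]
wrist_force: [-0.3, -0.5, -0.7]
opening: 0.536
grasp_force: 61.8
pos [0.5938 0.0537 0.2361] yaw 89.85 shares [ 0.1921  0.2856 -0.02  ] twist 0.011
```

```bash

python3 -m handwheel '[[[0.08,0.1,-0.02,0.011],[0.15,0.2,-0.02,0.011],[0.192,0.285,-0.02,0.011],[0.192,0.285,-0.02,0.011],[0.192,0.285,-0.02,0.011],[0.192,0.285,-0.02,0.011]]]'
python3 -c "
from h import *
wlook('pics/w6.png',zmin=.1,zmax=.28)
go(.651,.092,.1255,88.9)"
```

```text
time_s: 63.75
eef_pos: [0.6508, 0.0927, 0.2408]
eef_rot: [-0.0, 0.714, 0.7, -0.0]
wrist_force: [-0.5, 1.1, -1.9]
opening: 0.532
grasp_force: 61.9
red 4257 px [278.  31.] topz 0.155 rect [651.1 222.5] [35.9 45.5] 89.0
green 3749 px [280. 125.] topz 0.155 rect [651.4 161.1] [42.8 43.9] 88.9
blue 10862 px [278. 303.] topz 0.272 rect [650.2  92.2] [46.4 47.2] 89.7
orange 346 px [282.  81.] topz 0.149 rect [652.9 192.2] [15.1 10.8] 89.1
orange 1268 px [280. 210.] topz 0.149 rect [650.2  92. ] [83.8 10.5] 88.5
black 387 px [209. 303.] topz 0.28 rect [623.9  99.5] [ 8.9 19.1] 35.8
white 542 px [404. 291.] topz 0.121 rect [773.   -4.5] [26.4 26.3] 0.2
pos [0.651  0.0929 0.2408] yaw 88.93 shares [-4.300e-03  3.000e-04  5.767e-01] twist 0.0003
```

View pics/w6.png

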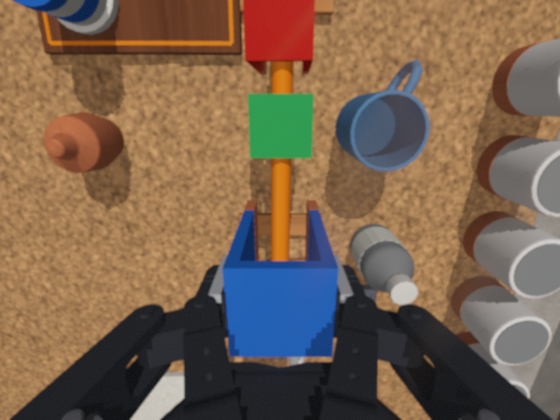

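Red (278,30) and green (280,125) are seated on the bar, and the blue tile (278,300) straddles it, centred. Lower, release and rise.

```bash

python3 -m handwheel '[[[0,0,0.05,0],[0,0,0.15,0],[0,0,0.25,0],[0,0,0.35,0],[0,0,0.45,0],[0,0,0.52,0],[0,0,0.55,0],[0,0,0.57,0],[0,0,0.58,0],[0,0,0.584,0]]]'
python3 -m handwheel '[[[0,0,0,0],[0,0,0,0],[0,0,0,0],[0,0,0,0],[0,0,0,0],[0,0,-0.15,0],[0,0,-0.4,0],[0,0,-0.7,0],[0,0,-0.85,0],[0,0,-0.85,0]]]' 68
python3 -m handwheel '[[[-0.1,-0.3,0,0],[-0.3,-0.6,0,0],[-0.6,-0.6,0,0],[-0.9,-0.6,0,0],[-1,-0.6,0,0],[-1,-0.6,0,0]]]' >/dev/null
python3 - <<'E'
from h import *
ctrl.camera("scene")
for n in("scene","side"):
    c=ctrl.camera(n);
    cv2.imwrite(f"pics/{n}9.png",c["color"][:,:,::-1])
    X=cloud(c);M=masks(c)
    for k in("red","green","blue","yellow","black"):
        ok=(c["range_z"]>0)&(X[...,2]>.06)&(X[...,2]<.165)&(X[...,0]>.3)&(X[...,0]<.8)&(abs(X[...,1])<.5)
        m,l,st,ce=cv2.connectedComponentsWithStats((M[k]&ok).astype(np.uint8))
        for i in range(1,m):
            if st[i,4]>50: p=X[l==i];t=np.percentile(p[:,2],95);tp=p[p[:,2]>t-.008];print(n,k,t.round(3),((tp.min(0)+tp.max(0))/2)[:2].round(3))
print(ctrl.get_obs()["time_s"])
E
```

```text
time_s: 65.05
eef_pos: [0.6518, 0.0935, 0.1244]
eef_rot: [0.0, 0.713, 0.701, 0.0]
wrist_force: [0.9, -0.5, -1.8]
opening: 0.531
grasp_force: 61.9
time_s: 66.3
eef_pos: [0.653, 0.0935, 0.2978]
eef_rot: [0.002, 0.713, 0.701, 0.002]
wrist_force: [0.1, 0.2, -0.6]
opening: 0.793
grasp_force: 0.0
scene red 0.096 [0.554 0.392]
scene red 0.157 [0.655 0.227]
scene green 0.097 [0.455 0.393]
scene green 0.157 [0.657 0.16 ]
scene blue 0.096 [0.453 0.289]
scene blue 0.158 [0.654 0.092]
scene yellow 0.108 [ 0.438 -0.417]
scene black 0.107 [ 0.538 -0.381]
side red 0.156 [0.651 0.229]
side red 0.095 [0.548 0.395]
side green 0.156 [0.651 0.162]
side green 0.094 [0.449 0.396]
side blue 0.156 [0.651 0.094]
side blue 0.094 [0.447 0.292]
side yellow 0.103 [ 0.433 -0.415]
67.2
```

View pics/scene9.png

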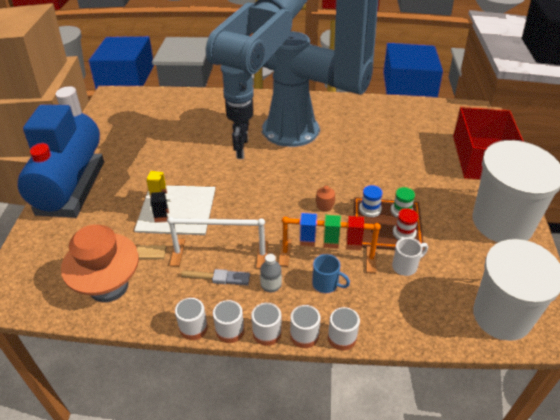

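View pics/side9.png

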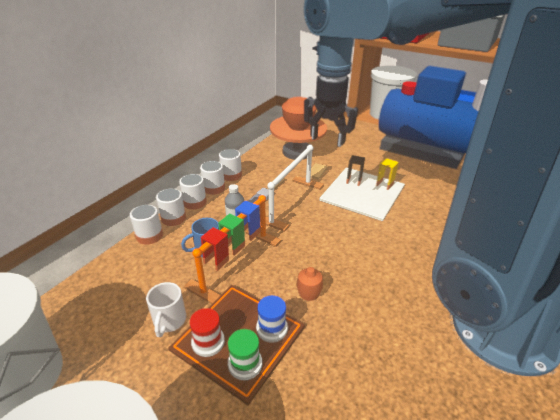

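Both views show the three tubs on the board ((372,200), (404,200), (405,222) in the scene view) and their tiles on the orange rail ((309,228), (332,229), (355,231)). The yellow and black tiles are still on the bat, the bystanders are in place and the robot is clear.

```bash
python3 -c "
from bench import ctrl
print(ctrl.hand_in())"
```

```text
the job is handed in; nothing more can be done
None
```

Handed in after 67 s: the red (about 170 g), green (about 170 g) and blue (about 310 g) tubs all weighed under 350 g, so they stand on the refill board with their tiles on the orange rail; the yellow and black tubs were absent, so their tiles stayed on the bat.

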